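# Slide the print tray onto its rails

## Task

A print tray lies on the cutting mat. Slide it, grip side outwards, onto the pair of drying-rack rails whose colour matches the chip in the black frame on the light box, and push it gently home until it presses on the rubber buffer at the back (do not ram or bottom the buffer, nor force the tray against the rack). Let go with the tray lying flat on both rails and still touching the buffer, and leave the other things where they are.

Things in the scene. Friction and masses are not known exactly. Their poses are not given: they have to be found in the camera images.
- tray: flat aluminium print tray, loose, about 350 g (varies by a third), 160 deep (its x) by 200 wide (its y) by 4 thick; origin at the centre of its underside, z up. Its -x edge is the front, its +x edge goes into the rack first. A black upright grip stands on it near the front edge.
- tray_grip (a point): centre of the tray's black grip: 62 towards -x from the tray's origin and 24 above the underside. The grip is a bar 14 thick (along the tray's x), 60 wide (along its y), its top 38 above the tray's underside; the best pinch is across its 14 mm thickness
- rack: drying rack fixed to the bench, open at the front (-x) and top; origin at the centre of its base on the bench, x pointing into the rack, y across, z up. Three pairs of painted steel angles run along x from -75 to +75: red lowest, yellow middle, blue top. Four posts outside them are 180 high. A tray cannot go in from above. More than 25 N between tray and rack counts as forcing
- rails_red (a point): midway between the front ends of the red (lowest) rail pair, at ledge height: 50 above the bench, x = -75 in the rack's frame. Here and on the other pairs the ledges reach inwards to y = +-87; upright flanges, 14 high, leave 204 for the 200 wide tray
- rails_yellow (a point): the same point of the yellow (middle) pair, ledges 100 above the bench. The tray's underside lies on the ledges
- rails_blue (a point): the same point of the blue (top) pair, ledges 150 above the bench. On every pair, from x = -75 forward to about -96, the flanges flare outwards (about 8) and the ledges dip (about 7) as a lead-in
- buffer (a joint): how far (m) the upright rubber plate in the rack's mid-plane (90 wide, 40 to 180 above the bench, serves all pairs) is pressed in: 0 free, over 0.009 counts as ramming. Spring 1 N/mm, damper 150 N s/m: returns slowly; tray friction keeps it slightly pressed after release. Its bracket is set by hand: free face anywhere from x = 35 to 80 in the rack's frame, not told: feel for it
- lightbox: light box, fixed: black slab 90 by 230 by 18 high with a white top; origin at the centre of its underside. One end of it has the black square frame, the chips stand in a row along its y
- job_frame (a point): centre of the black square frame (60 outside) on the light box's top, 70 towards -y from the box's centre; the chip inside it tells the colour of the rails to use. The other two chips lie 70 and 140 away from it
- chip_red: red round chip, diameter 36, 6 thick, fixed flat on the light box; origin at the centre of its underside
- chip_yellow: yellow round chip, diameter 36, 6 thick, fixed flat on the light box; origin at the centre of its underside
- chip_blue: blue round chip, diameter 36, 6 thick, fixed flat on the light box; origin at the centre of its underside
- tape: roll of tape lying flat, outer diameter 90, 24 high; bystander, origin at the centre of its underside
- ink: blue ink jar with a black lid, diameter 52, 75 high; bystander, origin at the centre of its underside
- punch: grey and red hole punch, 50 (x) by 100 (y) by 40 high; bystander, origin at the centre of its underside
Things that resemble listed ones, but are neither listed nor needed, are in the scene too. Of the things that look like the lightbox, take the one that is farthest to the robot's right at the start.

How it is judged:
At the end, for the whole second after the job is handed in: The tray lies flat (within 0.05 rad) and square (within 0.06 rad) on the rail pair of the framed chip's colour (underside within 5 mm of its ledges, centred within 6 mm), grip outwards, at rest, released, with its far edge still pressing the buffer by more than 0.4 mm (((horizontal distance between chip_red and job_frame below 0.03 m and z of tray in the frame of rack between 0.045 and 0.055 m) or (horizontal distance between chip_yellow and job_frame below 0.03 m and z of tray in the frame of rack between 0.095 and 0.105 m) or (horizontal distance between chip_blue and job_frame below 0.03 m and z of tray in the frame of rack between 0.145 and 0.155 m)) and value of joint buffer above 0.0004 m and y of tray in the frame of rack between -0.006 and 0.006 m and x of tray_grip in the frame of rack below -0.03 m and angle between the x axis of tray and the x axis of rack, either way round below 0.06 rad and angle between tray's own z axis and vertical below 0.05 rad and linear speed of tray below 0.01 m/s); the robot touches nothing.
It fails at once if the buffer rammed in by more than 9 mm (value of joint buffer above 0.009 m).
It fails at once if the tray forced against the rack with more than 25 N (contact force between tray and rack above 25 N).
It fails at once if a bystander (tape, ink jar, punch) moved by more than 20 mm (distance of any of tape, ink, punch from where it was at the start of the episode above 0.02 m).
It also fails if it takes over 61 s, if anything falls off the work surface, if the arm or the gripper's body presses on something with over 40 N, if the wrist force passes 120 N, or if a joint passes its speed limit or range.

## Robot

A 6-joint arm with a two-finger parallel gripper is mounted at the origin on the work surface. World frame = base frame: x ahead of the robot, y to its left, z up, the work surface at z = 0. Lengths are in m, angles in rad, forces in N, time in s.
With the tool pointing down it reaches from about 0.35 to 0.975 m from the base axis. Payload 4.9 kg.
Tool frame: the origin (TCP) lies midway between the tips of the shut fingers; the grasp point (between the pads) lies 19 mm behind it; z points along the fingers, y is the direction in which the jaws open and shut (so a half turn about z gives the same grasp; the last joint's range is limited). The gripper opens to 85 mm and grips with 20 to 120 N. Pads are 22 mm wide; open, the fingers measure 114 mm over their backs; the gripper's body (76 mm by 85 mm) begins 54 mm behind the grasp point. The pads swing forward as they close: fully open they stand 13 mm farther back than shut.
Start: joints at [-1.308, 0.053, 1.613, -0, 1.476, -0.119], TCP at [0.233, -0.58, 0.231] pointing down, gripper open.
Joint ranges: [-3.01, 3.01], [-1.01, 2.22], [0.06, 2.58], [-1.02, 4.17], [0.09, 2.62], [-3.14, 3.14]. Speed limits (rad/s): [2.57, 2.57, 3.14, 3.14, 3.14, 3.14].

## Interface

Orientations are given as a unit quaternion [w, x, y, z].
In Python, from plant import state, grab_frame, camera_params, job_done, boxes_of gives the robot as it stands.
- The arm moves only by the tool step_arm, never from a script. Its argument "steps" is a list of rows, each a list of 4 numbers: the shift along the tool's x, y, z in mm, then the turn about the tool's z in degrees. A call has 1 to 8 rows; each row shifts and turns the pose as measured when the row begins, along the tool's axes as they then stand; what a row does not reach is not made up. A row lasts 1/10 s, in which the tool goes at most 50 mm and 8.59 degrees, less where a joint would pass 70% of its speed; a pose out of reach is approached as far as the arm can. A call is refused whole if a number of a shift passes 50 or a number of a turn 8.59, either way. A call with a gripper value outside its range is refused whole. "claw" is the opening in per cent of the stroke, from 0 (shut) to 100 (fully open), set as the call begins (left out, the last holds). The fingers move at their own pace and stop on an object; the grip force is fixed at half the most. Time passes only in rows, so rows that do not move let the fingers close. It gives the time, the measured TCP pose, the force and the opening at its end, in the units of the state.
- state(): the state, without advancing time (a new reading comes with each control period).
- grab_frame(name): name is "scene" or "side" or "wrist"; returns (picture, depth): 420x560x3 uint8, red, green, blue; 420x560 float32, m along the optical axis (not along the pixel's ray), 0 where there is no reading.
- camera_params(name): a dict with "mtx" (3x3 intrinsics, pixels), "extrinsics" (4x4, takes a point from camera to world coordinates); the wrist camera has in their place "T_tool_cam" (4x4, takes a point from camera to tool coordinates, whose origin is the TCP and whose axes are the flange's). Camera axes: x right, y down, z forward; pixel columns grow to the right and rows downward; lengths in m; the calibration is good to about 2 mm. A picture is of the moment at which its call begins: read the wrist's pose just before it. camera_params takes no time and is no camera call.
- job_done(): hands the job in, once; it reports no verdict.
Trained networks look in the newest picture that a camera, given by its name, has taken for a name from the list of things; names that differ only in an ending like _2 or _b are one class to them, and where a whole thing is asked for, a point or a joint stands for the part that bears it (a point fixed in the world has none). Each returns a list of dicts, best first, with "p" (0 to 1); they miss things now and then, are a little off and sometimes report something else, mostly with a low value. They report only what shows in the picture. A call takes as long as a camera call. They do not tell look-alikes from the thing itself.
- boxes_of(camera, label): "box" ([left, top, width, height] in pixels, round what is visible of it).
The state is a dict: "time": time; "joint_pos": joint angles; "joint_vel": joint speeds; "joint_efforts": joint torques, N m; "tool_pos": TCP position; "tool_rot": TCP orientation; "contact_force": force on the tool from outside, world axes, zero at the start; "ft_torque": the same for the moment, N m; "gripper_width": opening from 0.0 (shut) to 1.0 (fully open).
Only numpy, scipy, OpenCV 4.12 (cv2) and the standard library are available. Lean on these libraries where they do the work, as an engineer would, in place of code of your own. Each camera call takes 0.05 s, during which the arm holds its last target. There are 200 camera calls.

## Working session

There is one attempt and no reset: what is moved stays moved. The work goes in short steps, Python scripts to look and compute and a tool call to move; the robot and the scene stay as the last step left them, time stands still between calls to the robot, and variables do not carry over. Pictures are saved under pics/ and viewed, about 8 in all and at most 12, crops included, and the job is handed in when it is done.

Besides the shell and the picture viewer there is one more tool, called after ">>>" as a command line: name --pt "numbers of a row" for each row, then --argument value for the rest. step_arm: Moves the arm, as the interface text tells. Its arguments: {"type":"object","properties":{"steps":{"type":"array"},"claw":{"type":"number"}},"required":["steps"]}

```bash
ls; mkdir -p pics; cat > h.py <<'E'
import numpy as np, cv2, json
from scipy.spatial.transform import Rotation as R
from plant import *
def T_tool():
    s=state(); T=np.eye(4); q=s["tool_rot"]; T[:3,:3]=R.from_quat([q[1],q[2],q[3],q[0]]).as_matrix(); T[:3,3]=s["tool_pos"]; return T
def shot(n,save=None):
    T=T_tool() if n=="wrist" else None
    im,d=grab_frame(n); p=camera_params(n)
    E=T@np.array(p["T_tool_cam"]) if n=="wrist" else np.array(p["extrinsics"])
    if save: cv2.imwrite("pics/"+save,im[:,:,::-1])
    return im,d,np.array(p["mtx"]),E
def cloud(d,K,E):
    v,u=np.mgrid[:d.shape[0],:d.shape[1]]
    P=np.stack([(u-K[0,2])/K[0,0]*d,(v-K[1,2])/K[1,1]*d,d],-1)
    P=P@E[:3,:3].T+E[:3,3]; P[d<=0]=np.nan; return P
E
python3 - <<'E'
from h import *
out=[]
for n in ["scene","side","wrist"]:
    im,d,K,Ex=shot(n,n+"0.png"); np.savez(n+"0.npz",im=im,d=d,K=K,E=Ex)
    P=cloud(d,K,Ex)
    print(n,Ex.round(3).tolist())
    for l in ["tray","tray_grip","rack","lightbox","chip_red","chip_yellow","chip_blue","tape","ink","punch","buffer"]:
        try:
            for b in boxes_of(n,l)[:3]:
                x,y,w,h=map(int,b["box"]); c=P[min(419,y+h//2),min(559,x+w//2)]
                print(n,l,round(b["p"],2),[x,y,w,h],c.round(3))
        except Exception as e: print(l,e)
a=cv2.imread("pics/scene0.png");b=cv2.imread("pics/side0.png")
print(state())
E
```

```text
pics
scene [[-0.595, 0.688, -0.415, 0.982], [0.804, 0.515, -0.298, 0.334], [0.009, -0.511, -0.86, 1.12], [0.0, 0.0, 0.0, 1.0]]
scene tray 0.98 [171, 165, 86, 68] [ 0.533 -0.216  0.008]
scene tray_grip 0.91 [170, 162, 84, 73] [ 0.533 -0.223  0.007]
scene rack 0.75 [292, 223, 123, 145] [0.541 0.247 0.011]
scene lightbox 0.87 [166, 254, 90, 80] [ 0.753 -0.034  0.025]
scene lightbox 0.87 [345, 182, 92, 65] [0.284 0.209 0.02 ]
scene chip_red 0.53 [208, 284, 7, 10] [ 0.742 -0.044  0.02 ]
scene chip_yellow 0.71 [180, 267, 18, 12] [ 0.744 -0.115  0.024]
scene chip_blue 0.64 [223, 297, 12, 17] [0.749 0.021 0.028]
scene chip_blue 0.38 [290, 225, 127, 143] [0.541 0.248 0.007]
scene chip_blue 0.31 [226, 111, 33, 28] [ 0.296 -0.303  0.041]
scene tape 0.61 [285, 188, 30, 27] [ 0.391 -0.02   0.004]
scene ink 0.83 [127, 194, 22, 32] [ 0.703 -0.319  0.075]
scene punch 0.68 [226, 111, 34, 28] [ 0.295 -0.3    0.042]
scene punch 0.68 [290, 226, 125, 139] [0.542 0.245 0.01 ]
scene buffer 0.74 [353, 281, 37, 46] [0.603 0.301 0.183]
side [[0.974, -0.144, 0.176, 0.386], [-0.226, -0.533, 0.815, -0.695], [-0.
[... 1124 characters left out ...]
os': array([-1.30797681e+00,  5.27289545e-02,  1.61290265e+00,  4.45729169e-06,
        1.47603437e+00, -1.18994307e-01]), 'joint_vel': array([ 6.15529965e-04, -5.31650001e-05,  2.00022198e-05, -1.84707893e-03,
        1.13632899e-03, -2.24027400e-03]), 'joint_efforts': array([ 1.24476948e-03, -3.93675506e+01, -3.70448864e+01, -4.66632309e-05,
        5.76428993e-04, -3.64297563e-06]), 'tool_pos': array([ 0.23287481, -0.57996331,  0.23128402]), 'tool_rot': array([-3.67260917e-05,  9.81832592e-01,  1.89749201e-01, -4.21242746e-07]), 'contact_force': array([-0.10761656,  0.65320217, -0.79225304]), 'ft_torque': array([ 0.03297573, -0.03038878,  0.00350475]), 'gripper_width': 0.9993359873947769}
```

View pics/scene0.png

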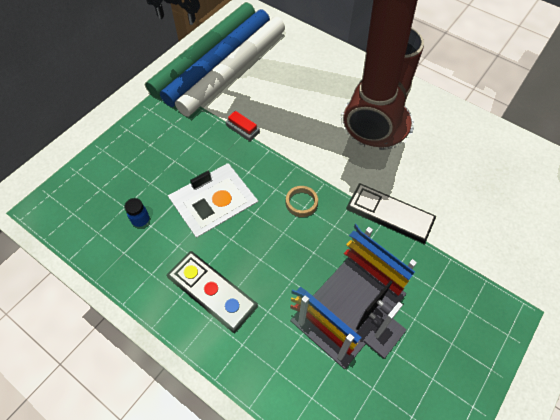

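View pics/side0.png

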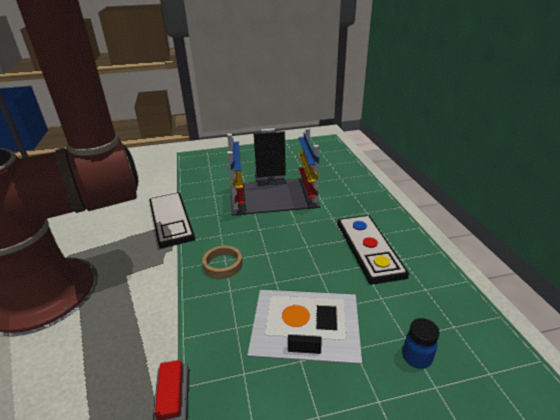

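The scene has two light boxes. One is at scene px (211,290) with the chips, at world y≈-0.04. The other is empty, at px (391,213), y≈+0.2. The farthest to the right is the one with chips, and its frame at px (191,271) holds yellow. Only one tray shows, at px (213,199), with its grip at (202,180). Its printed orange and black patches are not the grip. The rack opens towards -y.

```bash
cat >> h.py <<'E'
def px2plane(uv,K,E,z):
    uv=np.atleast_2d(np.float64(uv)); r=np.c_[(uv[:,0]-K[0,2])/K[0,0],(uv[:,1]-K[1,2])/K[1,1],np.ones(len(uv))]@E[:3,:3].T
    return E[:3,3]+r*((z-E[2,3])/r[:,2])[:,None]
def proj(P,K,E):
    P=np.atleast_2d(P); c=(P-E[:3,3])@E[:3,:3]; return np.c_[c[:,0]/c[:,2]*K[0,0]+K[0,2],c[:,1]/c[:,2]*K[1,1]+K[1,2]]
def masks(im):
    h=cv2.cvtColor(im,cv2.COLOR_RGB2HSV).astype(int); H,S,V=h[...,0],h[...,1],h[...,2]; sat=(S>120)&(V>60)
    return dict(white=(S<50)&(V>130),blue=sat&(H>95)&(H<125),yellow=sat&(H>17)&(H<35),red=sat&((H<8)|(H>172)))
def load(n):
    f=np.load(n+".npz"); return f["im"],f["d"],f["K"],f["E"]
def tray_rect(im,K,E,seed,z=0.004):
    m=masks(im)["white"].astype(np.uint8); n,l,st,c=cv2.connectedComponentsWithStats(m)
    i=min((i for i in range(1,n) if st[i,4]>800),key=lambda i:np.hypot(*(c[i]-seed)))
    cnt=max(cv2.findContours((l==i).astype(np.uint8),cv2.RETR_EXTERNAL,cv2.CHAIN_APPROX_NONE)[0],key=len)[:,0]
    w=px2plane(cnt,K,E,z)[:,:2]; return cv2.minAreaRect((w*1000).astype(np.float32))
E
python3 - <<'E'
from h import *
np.set_printoptions(suppress=True,precision=4)
for n,s in [("scene0",(213,199)),("side0",(305,325))]:
    im,d,K,E=load(n); P=cloud(d,K,E); m=masks(im)
    print(n,"fx",K[0,0],"tray",tray_rect(im,K,E,s))
    for k in ["red","yellow","blue"]:
        Q=P[m[k]]; Q=Q[(Q[:,1]>0.12)&(Q[:,0]>0.35)&(Q[:,2]>0.02)&(Q[:,2]<0.2)]
        for nm,q in (("L",Q[Q[:,0]<0.55]),("R",Q[Q[:,0]>0.55])):
            if len(q)>10: print(k,nm,len(q),np.percentile(q,[3,50,97],axis=0).tolist())
    if n=="side0":
        b=P[130:175,258:284].reshape(-1,3); print("buf",np.nanmedian(b,0),np.nanstd(b,0))
    g=P[m["white"]==0]; q=g[(np.abs(g[:,0]-.53)<.13)&(np.abs(g[:,1]+.23)<.13)&(g[:,2]>.02)&(g[:,2]<.06)]; print("grip pts",len(q),np.percentile(q,[5,50,95],axis=0).tolist())
print(camera_params("wrist"))
E
```

```text
scene0 fx 465.3026189744212 tray ((530.9693603515625, -223.61148071289062), (163.72213745117188, 202.2108612060547), 71.56413269042969)
red L 506 [[0.4612697678340409, 0.17924149830678926, 0.047048118771255296], [0.4738896748977848, 0.25459581881855875, 0.05194119740258507], [0.4879950579313705, 0.33433165665417647, 0.06231403195560541]]
red R 291 [[0.6577467480224092, 0.15506075685554194, 0.04724232591804241], [0.6706314174759553, 0.24577527815693964, 0.05434072437337645], [0.6808053461559088, 0.3155398173683698, 0.06743054058761318]]
yellow L 651 [[0.4609713695009855, 0.17809645057355855, 0.09601104233897606], [0.47354008999605646, 0.25945685320223777, 0.101936717087729], [0.4878613945402787, 0.3342042998857068, 0.11480938683883302]]
yellow R 377 [[0.6565408546734696, 0.1532066501708748, 0.09745141148679609], [0.6696712696776506, 0.24192838514562487, 0.10389365083739288], [0.6798102434713811, 0.3153271682061335, 0.11728090052901637]]
blue L 682 [[0.4591469686529364, 0.1771240665983552, 0.14731031795949553], [0.4731922545273521, 0.25831457691085624, 0.15242020209695095], [0.48767953
[... 1704 characters left out ...]
00145321471, 0.21094791654395473, 0.14970297896033513], [0.6769698746755805, 0.30253454265812413, 0.16366867310830704]]
buf [0.5783 0.3011 0.1157] [0.0536 0.2583 0.1043]
grip pts 412 [[0.4862334727605279, -0.2975136667359418, 0.02210258777531478], [0.5111752436269481, -0.28668996098878563, 0.035869384846687724], [0.5360548826378816, -0.2753970404627819, 0.03859367693462361]]
{'mtx': array([[294.1142,   0.    , 279.5217],
       [  0.    , 294.1142, 206.8699],
       [  0.    ,   0.    ,   1.    ]]), 'T_tool_cam': array([[ 0.0003, -0.9471, -0.3209,  0.082 ],
       [ 1.    ,  0.0002,  0.0003,  0.0003],
       [-0.0002, -0.3209,  0.9471, -0.142 ],
       [ 0.    ,  0.    ,  0.    ,  1.    ]])}
```

```bash
cat >> h.py <<'E'
def yaw():  # angle of tool x in world, tool pointing down
    T=T_tool(); return np.degrees(np.arctan2(T[1,0],T[0,0]))
def togo(p,yw=None):
    T=T_tool(); print("t",round(state()["time"],2),"tcp",T[:3,3].round(4),"yaw",round(yaw(),2),"tilt",np.degrees(np.arccos(-T[2,2])).round(2))
    dy=0 if yw is None else -(yw-yaw())  # turn about tool z (down)
    print("shift tool mm",(T[:3,:3].T@(np.array(p)-T[:3,3])*1000).round(1),"turn deg",round(dy,2))
def linefit(q):
    v=cv2.fitLine(q[:,:2].astype(np.float32),cv2.DIST_HUBER,0,1e-4,1e-4).ravel(); 
    if v[1]<0: v[:2]*=-1
    return np.degrees(np.arctan2(v[1],v[0])),v[2:]
E
python3 - <<'E'
from h import *
im,d,K,E=load("scene0"); P=cloud(d,K,E); m=masks(im)
for k in ["red","yellow","blue"]:
    Q=P[m[k]]; Q=Q[(Q[:,1]>0.12)&(Q[:,0]>0.35)&(Q[:,2]>0.02)&(Q[:,2]<0.2)]
    for s in (1,-1):
        q=Q[s*(Q[:,0]-.57)<0]; print(k,s,linefit(q))
x,y,w,h=353,281,37,46
b=P[y:y+h,x:x+w].reshape(-1,3); b=b[(b[:,2]>.1)]; print(np.percentile(b,[5,50,95],axis=0).round(3))
E
```

```text
red 1 (np.float32(84.65449), array([0.47402892, 0.2599391 ], dtype=float32))
red -1 (np.float32(83.66238), array([0.6721407 , 0.24478526], dtype=float32))
yellow 1 (np.float32(83.71347), array([0.47273806, 0.26050532], dtype=float32))
yellow -1 (np.float32(83.29798), array([0.6693928, 0.2339151], dtype=float32))
blue 1 (np.float32(83.21869), array([0.4692053, 0.2310323], dtype=float32))
blue -1 (np.float32(83.875755), array([0.6634657 , 0.22933958], dtype=float32))
[[0.545 0.299 0.111]
 [0.587 0.309 0.159]
 [0.62  0.346 0.183]]
```

>>> step_arm --pt "46 -21.5 0 0" --pt "46 -21.5 0 0" --pt "46 -21.5 0 0" --pt "46 -21.5 0 0" --pt "46 -21.5 0 0" --pt "46 -21.5 0 0" --pt "46 -21.5 0 0" --pt "46 -21.5 0 0" --claw 100

```text
time: 2.6
tool_pos: [0.507, -0.2895, 0.2318]
tool_rot: [0.002, 0.983, 0.184, 0.001]
contact_force: [1.6, -0.4, 0.2]
gripper_width: 0.998
```

>>> step_arm --pt "0 0 0 8.1" --pt "0 0 0 8.1" --pt "0 0 0 8.1" --pt "0 0 0 8.1" --pt "0 0 0 8.1" --pt "0 0 0 0" --pt "0 0 0 0"

```text
time: 3.3
tool_pos: [0.5121, -0.2821, 0.2321]
tool_rot: [0.001, 0.985, -0.174, 0.002]
contact_force: [-0.1, 0.1, 0.2]
gripper_width: 1.002
```

```bash
python3 - <<'E'
from h import *
im,d,K,E=shot("wrist","w1.png"); np.savez("w1.npz",im=im,d=d,K=K,E=E)
for l in ["tray","tray_grip"]: print(l,boxes_of("wrist",l)[:2])
s=proj([.531,-.224,.004],K,E)[0]; print(s)
try: print(tray_rect(im,K,E,s))
except Exception as e: print(e)
togo([.511,-.283,.15],-18.5)
E
```

```text
tray [{'box': [156.1, 92.9, 136.0, 157.6], 'p': 0.98}]
tray_grip [{'box': [156.3, 91.7, 135.1, 158.4], 'p': 0.73}]
[231.05152889 177.53165872]
((502.24090576171875, -253.25735473632812), (762.0445556640625, 423.4933776855469), 70.04232025146484)
t 3.45 tcp [ 0.5121 -0.2822  0.2322] yaw -20.11 tilt 0.28
shift tool mm [-1.1  1.  82.2] turn deg -1.61
```

View pics/w1.png

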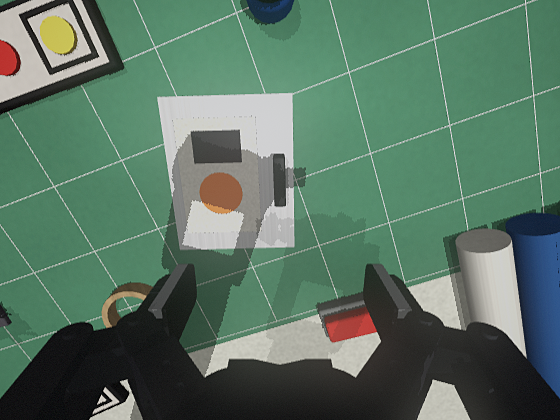

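The wrist view shows the tray with corners at (158,97), (292,94), (294,248) and (180,249). The black grip is at (279,180), and the framed yellow chip at (58,37) confirms yellow. I'll triangulate these against the fixed-camera values.

```bash
python3 - <<'E'
from h import *
np.set_printoptions(suppress=True,precision=4)
im,d,K,E=load("w1"); P=cloud(d,K,E)
c=px2plane([(158,97),(292,94),(294,248),(180,249)],K,E,.004); print(c)
print("centre",c[:,:2].mean(0),[np.linalg.norm(c[i]-c[(i+1)%4]).round(4) for i in range(4)])
for a,b in ((1,0),(2,3)): v=c[b]-c[a]; print("tray x dir",np.degrees(np.arctan2(v[1],v[0])))
v=c[1]-c[2]; print("y edge",np.degrees(np.arctan2(v[1],v[0])))
# grip: dark high points
for n in ("w1","side0","scene0"):
    im,d,K,E=load(n); P=cloud(d,K,E); V=im.max(2)
    q=P[(V<70)]; q=q[(np.abs(q[:,0]-.511)<.045)&(np.abs(q[:,1]+.283)<.03)&(q[:,2]>.03)&(q[:,2]<.048)]
    r=cv2.minAreaRect((q[:,:2]*1000).astype(np.float32)); print(n,len(q),"top",np.median(q[:,2]),q.mean(0),r)
im,d,K,E=load("w1"); print(cloud(d,K,E)[60:100:20,300:500:60].reshape(-1,3)[:,2], "mat z")
E
```

```text
[[ 0.6498 -0.181   0.004 ]
 [ 0.5989 -0.3306  0.004 ]
 [ 0.4087 -0.2672  0.004 ]
 [ 0.4618 -0.1175  0.004 ]]
centre [ 0.5298 -0.2241] [np.float64(0.158), np.float64(0.2005), np.float64(0.1588), np.float64(0.1985)]
tray x dir 71.19646053516792
tray x dir 70.45861256727807
y edge -18.44557200089317
w1 406 top 0.03714431063972501 [ 0.5104 -0.2817  0.0371] ((512.2622680664062, -282.7092590332031), (13.369758605957031, 58.80659866333008), 71.75800323486328)
side0 263 top 0.03679172325126778 [ 0.5108 -0.286   0.0361] ((510.639404296875, -284.7857666015625), (12.36241626739502, 56.38633346557617), 70.2447280883789)
scene0 106 top 0.038662980852992135 [ 0.5143 -0.2794  0.0382] ((513.6613159179688, -280.32073974609375), (15.89504337310791, 57.803585052490234), 68.91368865966797)
[-0.0018  0.0011  0.0003 -0.0001  0.0013 -0.0002  0.0001 -0.0001] mat z
```

>>> step_arm --pt "-0.5 0 40 -1.3" --pt "0 0 40 0" --pt "0 0 40 0" --pt "0 0 40 0" --pt "0 0 30 0" --pt "0 0 10 0" --pt "0 0 0 0" --pt "0 0 0 0"

```text
time: 4.25
tool_pos: [0.516, -0.2859, 0.0311]
tool_rot: [0.004, 0.987, -0.159, 0.007]
contact_force: [0.6, 0.7, 0.2]
gripper_width: 1.004
```

```bash
python3 - <<'E'
from h import *
togo([.5115,-.2825,.010],-18.8)
E
```

```text
t 4.25 tcp [ 0.516  -0.2859  0.0311] yaw -18.29 tilt 0.87
shift tool mm [-5.6 -1.9 21. ] turn deg 0.51
```

>>> step_arm --pt "-3 -1 7 0.25" --pt "-2.6 -1 7 0.25" --pt "0 0 6 0" --pt "0 0 0 0"

```text
time: 4.65
tool_pos: [0.5147, -0.2846, 0.0156]
tool_rot: [0.006, 0.986, -0.163, 0.011]
contact_force: [-0.1, -0.2, -0.2]
gripper_width: 0.999
```

```bash
python3 - <<'E'
from h import *
togo([.5115,-.2825,.010],-18.8); print(T_tool()[:3,2])
E
```

```text
t 4.65 tcp [ 0.5147 -0.2846  0.0156] yaw -18.8 tilt 1.45
shift tool mm [-3.8 -1.   5.5] turn deg -0.0
[ 0.02023716 -0.01527209 -0.99967856]
```

>>> step_arm --pt "-3.5 -1 5 0" --pt "0 0 0 0" --pt "0 0 0 0" --pt "0 0 0 0"

```text
time: 5.05
tool_pos: [0.512, -0.2827, 0.0107]
tool_rot: [0.006, 0.986, -0.163, 0.012]
contact_force: [-0.2, 0.2, -0.8]
gripper_width: 1.006
```

```bash
python3 - <<'E'
from h import *
togo([.5115,-.2825,.010],-18.8); print(T_tool()[:3,2],state()["contact_force"])
E
```

```text
t 5.05 tcp [ 0.512  -0.2827  0.0107] yaw -18.79 tilt 1.52
shift tool mm [-0.5 -0.1  0.7] turn deg 0.01
[ 0.02117764 -0.01597287 -0.99964813] [-0.229115    0.22497164 -0.81266653]
```

>>> step_arm --pt "0 0 0 0" --pt "0 0 0 0" --pt "0 0 0 0" --pt "0 0 0 0" --pt "0 0 0 0" --pt "0 0 0 0" --pt "0 0 0 0" --pt "0 0 0 0" --claw 0

```text
time: 5.85
tool_pos: [0.5125, -0.2831, 0.0116]
tool_rot: [0.006, 0.987, -0.163, 0.012]
contact_force: [-0.8, 0.1, -0.2]
gripper_width: 0.153
```

>>> step_arm --pt "0 0 -8 0" --pt "0 0 -15 0" --pt "0 0 -20 0" --pt "0 0 -20 0" --pt "0 0 -20 0" --pt "0 0 -20 0" --pt "0 0 -15 0" --pt "0 0 0 0"

```text
time: 6.65
tool_pos: [0.5074, -0.2797, 0.136]
tool_rot: [0.006, 0.987, -0.163, 0.01]
contact_force: [0.0, 0.1, -2.1]
gripper_width: 0.153
```

```bash
python3 - <<'E'
from h import *
togo([.5115,-.2825,.150],-18.8); print(T_tool()[:3,2],state()["contact_force"])
E
```

```text
t 6.65 tcp [ 0.5074 -0.2797  0.136 ] yaw -18.78 tilt 1.35
shift tool mm [  5.    1.4 -13.9] turn deg 0.02
[ 0.01768151 -0.01559863 -0.99972198] [ 0.01762887  0.09974652 -2.08515599]
```

>>> step_arm --pt "0 0 0 -3.1" --pt "0 0 0 -3.1" --pt "0 0 0 -3.1" --pt "0 0 0 -3.1" --pt "0 0 0 0"

```text
time: 7.15
tool_pos: [0.5055, -0.2785, 0.1331]
tool_rot: [0.006, 0.999, -0.052, 0.007]
contact_force: [-0.4, -0.7, -2.7]
gripper_width: 0.151
```

>>> step_arm --pt "0 -20 0 0" --pt "1 -35 0 0" --pt "1 -35 0 0" --pt "1 -35 0 0" --pt "1 -35 0 0" --pt "1 -35 0 0" --pt "0 -20 0 0" --pt "0 0 0 0"

```text
time: 7.95
tool_pos: [0.531, -0.0576, 0.1247]
tool_rot: [0.005, 0.998, -0.059, 0.003]
contact_force: [-0.2, -0.9, -3.7]
gripper_width: 0.153
```

```bash
python3 - <<'E'
from h import *
togo([.544,.0044,.135],-6.4); print(T_tool()[:3,:3],state()["contact_force"])
for n in ("wrist","side"):
    im,d,K,E=shot(n,n+"2.png"); np.savez(n+"2.npz",im=im,d=d,K=K,E=E)
E
```

```text
t 7.95 tcp [ 0.531  -0.0576  0.1247] yaw -6.76 tilt 0.71
shift tool mm [  5.6 -63.  -10.9] turn deg -0.36
[[ 0.99302772 -0.11772934  0.00597966]
 [-0.11765984 -0.99299431 -0.01088445]
 [ 0.00721919  0.010105   -0.99992288]] [-0.15865597 -0.93333416 -3.6811233 ]
```

View pics/wrist2.png

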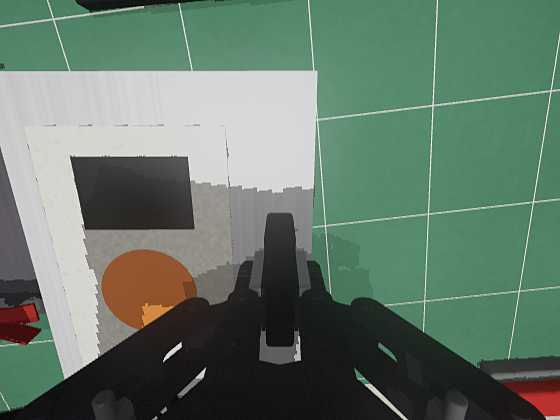

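Wrist view: the tray is held, with its front-right corner at (317,71) and the grip at (281,280). The rack is almost out of view at the left. I'll use the fixed cameras to measure tray and rack relative to each other.

```bash
cat >> h.py <<'E'
TH=np.radians(83.6); U=np.array([np.cos(TH),np.sin(TH)]); N=np.array([-np.sin(TH),np.cos(TH)])
def rk(p): p=np.atleast_2d(p); return np.c_[p[:,:2]@U-.317,p[:,:2]@N+.540,p[:,2]]  # rack frame estimate
def trayfit(n,f,g=None):
    im,d,K,E=f; P=cloud(d,K,E); w=(masks(im)["white"])|((im.min(2)>90)&(np.ptp(im.astype(int),axis=2)<30)); T=T_tool()
    # expected tray frame from tool
    o=T[:3,3]; tx=-T[:3,1]; ty=-T[:3,0]; D=P-o
    a,b=D@tx,D@ty; c=P[...,2]-(o[2]-.0107+.004)
    q=P[w&(a>-.04)&(a<.17)&(abs(b)<.13)&(abs(c)<.015)]
    A=np.c_[q[:,:2]-o[:2],np.ones(len(q))]; s=np.linalg.lstsq(A,q[:,2],rcond=None)[0]
    for _ in range(3):
        r=q[:,2]-A@s; k=abs(r)<.004; s=np.linalg.lstsq(A[k],q[k,2],rcond=None)[0]
    q=q[k]; r=cv2.minAreaRect((q[:,:2]*1000).astype(np.float32)); 
    print(n,len(q),"slope along U %.4f along N %.4f"%(s[:2]@U,s[:2]@N),"z under TCP",round(s[2]-.004,4),"rect",r,"rack-frame ctr",rk([[*np.array(r[0])/1000,0]]).round(4)[0,:2])
E
python3 - <<'E'
from h import *
f=shot("scene","scene2.png"); np.savez("scene2.npz",im=f[0],d=f[1],K=f[2],E=f[3])
for n in("scene","side","wrist"): trayfit(n,load(n+"2"))
print("tcp rack",rk(T_tool()[:3,3]))
a=cv2.imread("pics/scene2.png")[140:350,150:430]; b=cv2.imread("pics/side2.png")[110:320,180:460]
cv2.imwrite("pics/pair2.png",cv2.resize(np.hstack([a,b]),(800,300),interpolation=cv2.INTER_CUBIC))
E
```

```text
scene 3440 slope along U -0.0095 along N 0.0195 z under TCP 0.1152 rect ((537.212646484375, 1.4422073364257812), (162.02320861816406, 201.01719665527344), 83.23592376708984) rack-frame ctr [-0.2557  0.0063]
side 2056 slope along U -0.0079 along N 0.0176 z under TCP 0.1128 rect ((538.035888671875, 1.1387405395507812), (163.75296020507812, 199.97756958007812), 83.13333892822266) rack-frame ctr [-0.2559  0.0054]
wrist 56719 slope along U -0.0093 along N 0.0222 z under TCP 0.113 rect ((537.063232421875, 4.135154724121094), (161.39584350585938, 199.9877471923828), 83.2525863647461) rack-frame ctr [-0.253   0.0067]
tcp rack [[-0.31781964  0.00537721  0.12507232]]
```

View pics/pair2.png

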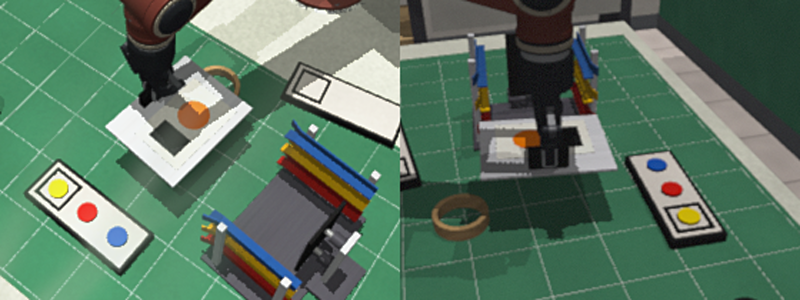

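Tray in hand: all cameras agree. It is square at 83.2°, rolled about 1.1° (left high) and pitched -0.5°. Next I'll refine the rack pose by fitting a rail model to the blue and yellow pixels in both fixed cameras.

```bash
cat > rackfit.py <<'E'
from h import *
from scipy.optimize import minimize
def quads(h):
    o=[];z0=h;z1=h+.014;w=.102
    for s in (1,-1):
        o+=[[(-.075,.087*s,z0),(.075,.087*s,z0),(.075,w*s,z0),(-.075,w*s,z0)],
            [(-.075,w*s,z0),(.075,w*s,z0),(.075,w*s,z1),(-.075,w*s,z1)],
            [(-.075,w*s+.002*s,z0-.002),(.075,w*s+.002*s,z0-.002),(.075,w*s+.002*s,z1),(-.075,w*s+.002*s,z1)],
            [(-.075,.087*s,z0),(-.096,.087*s,z0-.007),(-.096,(w+.008)*s,z0-.007),(-.075,w*s,z0)],
            [(-.075,w*s,z0),(-.096,(w+.008)*s,z0-.007),(-.096,(w+.008)*s,z1),(-.075,w*s,z1)]]
    return np.array(o)
def cost(p,views,h,col):
    x,y,t=p[0]/1000,p[1]/1000,np.radians(p[2]); R2=np.array([[np.cos(t),-np.sin(t)],[np.sin(t),np.cos(t)]]); c=0
    for im,K,E,M in views:
        S=4; r=np.zeros((420*S,560*S),np.uint8)
        for q in quads(h):
            w=np.c_[q[:,:2]@R2.T+[x,y],q[:,2]+(p[3]/1000 if len(p)>3 else 0)]; uv=(proj(w,K,E)+.5)*S-.5
            cv2.fillConvexPoly(r,np.round(uv*16).astype(np.int32),1,shift=4)
        r=cv2.resize(r.astype(np.float32),(560,420),interpolation=cv2.INTER_AREA); c+=np.abs(r-M).sum()/M.sum()
    return c
if __name__=="__main__":
    for col,h in (("blue",.15),("yellow",.10)):
        V=[]
        for n in("scene0","side0"):
            im,d,K,E=load(n); M=masks(im)[col].astype(np.float32); P=rk(cloud(d,K,E).reshape(-1,3)).reshape(420,560,3)
            M*=(abs(P[...,0])<.14)&(abs(P[...,1])<.14); V.append((im,K,E,M))
        for nm,v in(("scene",V[:1]),("side",V[1:]),("both",V)):
            b=None
            for z0 in (0,):
                r=minimize(cost,[572,255,83.6,0],args=(v,h,col),method="Nelder-Mead",options=dict(initial_simplex=np.array([[572,255,83.6,0],[578,255,83.6,0],[572,261,83.6,0],[572,255,85,0],[570,253,83.4,4]]),xatol=.1,fatol=1e-3,maxiter=150))
            p=r.x; print(col,nm,p.round(1),round(r.fun,3),"in est. frame",rk([[p[0]/1000,p[1]/1000,0]]).round(4)[0,:2])
E
time python3 rackfit.py
```

```text
blue scene [570.  255.9  84.    1.3] 0.225 in est. frame [0.0009 0.002 ]
blue side [ 5.700e+02  2.529e+02  8.370e+01 -3.000e-01] 0.323 in est. frame [-0.0021  0.0018]
blue both [5.697e+02 2.544e+02 8.410e+01 3.000e-01] 0.574 in est. frame [-0.0007  0.0022]
yellow scene [571.6 254.5  83.9   0.8] 0.291 in est. frame [-0.0004  0.0003]
yellow side [569.4 259.7  84.9  -5.5] 0.511 in est. frame [0.0045 0.0031]
yellow both [570.2 253.7  83.8  -1.5] 0.822 in est. frame [-0.0013  0.0016]
real	0m5.613s
user	0m9.677s
sys	0m2.644s
```

```bash
cat >> h.py <<'E'
TH=np.radians(83.9); U=np.array([np.cos(TH),np.sin(TH)]); N=np.array([-np.sin(TH),np.cos(TH)]); O=np.array([.570,.2546])
def rk(p): p=np.atleast_2d(p); return np.c_[(p[:,:2]-O)@U,(p[:,:2]-O)@N,p[:,2]]
def wd(x,y): return O+x*U+y*N
E
python3 - <<'E'
from h import *
T=T_tool(); c=np.array([.5375,.0015]); print("tray now in rack",rk([[*c,0]]),"tcp",rk(T[:3,3]))
a=np.radians(83.2); tx=np.array([np.cos(a),np.sin(a)]); ty=np.array([-tx[1],tx[0]]); v=T[:2,3]-c; print("tcp in tray",v@tx,v@ty)
yw=yaw()+.7; 
p=wd(-.185+v@tx,v@ty); togo([*p,.116],yw)
E
```

```text
tray now in rack [[-0.25512052  0.00542055  0.        ]] tcp [[-0.31734786  0.00510662  0.12507232]]
tcp in tray -0.06221886210798013 -0.0010741318145952193
t 8.1 tcp [ 0.5312 -0.0604  0.1251] yaw -6.91 tilt 0.79
shift tool mm [  5.1 -70.3   8.3] turn deg -0.7
```

>>> step_arm --pt "1.3 -10 2 -0.35" --pt "1.3 -18 2 -0.35" --pt "1.3 -18 2 0" --pt "1.2 -18 1 0" --pt "0 -6 0 0" --pt "0 0 0 0" --pt "0 0 0 0"

```text
time: 8.8
tool_pos: [0.5452, 0.0059, 0.1161]
tool_rot: [0.006, 0.998, -0.059, 0.003]
contact_force: [-1.0, 0.5, -2.2]
gripper_width: 0.153
```

```bash
cat >> h.py <<'E'
def st(x,y=-.0011,z=.116):
    s=state(); print("tcp in rack mm",(rk(T_tool()[:3,3])*1000).round(1),"F",s["contact_force"].round(2),"tq",s["ft_torque"].round(3)); togo([*wd(x,y),z],-6.2)
E
python3 - <<'E'
from h import *
for n in ("scene","side"): trayfit(n,shot(n,n+"3.png"))
st(-.247)
E
```

```text
scene 3580 slope along U -0.0108 along N 0.0197 z under TCP 0.1065 rect ((551.567138671875, 66.94816589355469), (161.8446807861328, 202.2510223388672), 83.3558349609375) rack-frame ctr [-0.1885 -0.0016]
side 1658 slope along U -0.0087 along N 0.0179 z under TCP 0.1043 rect ((552.8472290039062, 66.30964660644531), (163.5001983642578, 199.24957275390625), 83.41029357910156) rack-frame ctr [-0.189 -0.003]
tcp in rack mm [[-250.1   -1.8  116.2]] F [ 0.43  0.68 -3.24] tq [-0.163  0.061  0.004]
t 8.9 tcp [0.5452 0.0057 0.1162] yaw -6.82 tilt 0.83
shift tool mm [-0.7 -3.1  0.2] turn deg -0.62
```

>>> step_arm --pt "-2 -6 0 -0.6" --pt "0 -6 0 -0.6" --pt "0 -6 0 0" --pt "0 -6 0 0" --pt "0 0 0 0" --pt "0 0 0 0"

```text
time: 9.5
tool_pos: [0.5458, 0.0309, 0.1162]
tool_rot: [0.006, 0.999, -0.049, 0.004]
contact_force: [0.1, -0.1, -2.3]
gripper_width: 0.158
```

```bash
python3 - <<'E'
from h import *
for n in ("scene","side"): trayfit(n,shot(n,n+"4.png"))
st(-.18,0)
a=cv2.imread("pics/scene4.png")[170:380,230:450]; b=cv2.imread("pics/side4.png")[100:310,170:390]
cv2.imwrite("pics/pair4.png",cv2.resize(np.hstack([a,b]),(800,382),interpolation=cv2.INTER_CUBIC))
E
```

```text
scene 3502 slope along U -0.0113 along N 0.0184 z under TCP 0.1066 rect ((562.0779418945312, 105.9542007446289), (188.15554809570312, 221.84210205078125), 84.09759521484375) rack-frame ctr [-0.1486 -0.0079]
side 1516 slope along U -0.0097 along N 0.0176 z under TCP 0.1044 rect ((552.4923706054688, 91.27399444580078), (163.07284545898438, 201.36605834960938), 83.61292266845703) rack-frame ctr [-1.643e-01  1.000e-04]
tcp in rack mm [[-225.2    0.3  116.2]] F [-0.21  0.17 -2.36] tq [-0.197  0.023 -0.037]
t 9.6 tcp [0.5458 0.0307 0.1162] yaw -5.63 tilt 0.84
shift tool mm [  0.7 -45.2  -0.4] turn deg 0.57
```

View pics/pair4.png

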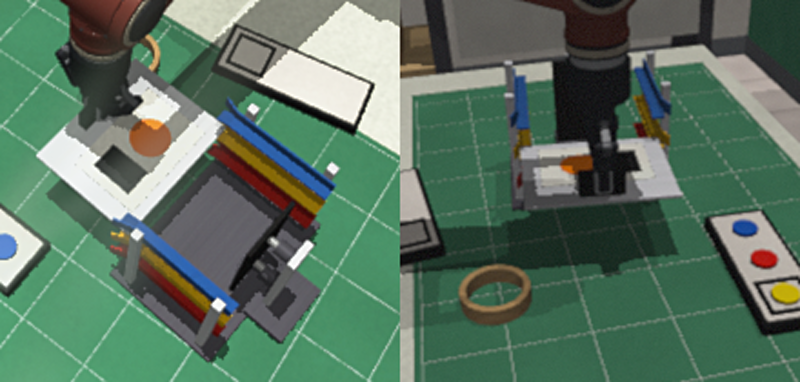

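>>> step_arm --pt "0 -5 0 0.5" --pt "0 -6 0 0" --pt "0 -6 0 0" --pt "0 0 0 0"

```text
time: 10.0
tool_pos: [0.5478, 0.0488, 0.116]
tool_rot: [0.006, 0.998, -0.054, 0.004]
contact_force: [-0.3, 0.7, -3.3]
gripper_width: 0.151
```

```bash
python3 - <<'E'
from h import *
for n in ("side",): trayfit(n,shot(n,n+"5.png"))
st(-.18,0)
E
```

```text
side 1426 slope along U -0.0091 along N 0.0169 z under TCP 0.1041 rect ((554.7599487304688, 109.87122344970703), (163.49810791015625, 199.47213745117188), 83.6407470703125) rack-frame ctr [-0.1455 -0.0002]
tcp in rack mm [[-2.073e+02  2.000e-01  1.159e+02]] F [-0.15  0.41 -3.01] tq [-0.093  0.006  0.027]
t 10.05 tcp [0.5477 0.0485 0.1159] yaw -6.23 tilt 0.85
shift tool mm [  0.2 -27.3  -0.4] turn deg -0.03
```

>>> step_arm --pt "0 -6 0 0" --pt "0 -8 0 0" --pt "0 -8 0 0" --pt "0 -8 0 0" --pt "0 0 0 0"

```text
time: 10.55
tool_pos: [0.5513, 0.0811, 0.1155]
tool_rot: [0.006, 0.998, -0.054, 0.004]
contact_force: [0.4, 0.3, -2.0]
gripper_width: 0.155
```

```bash
python3 - <<'E'
from h import *
for n in ("side",): trayfit(n,shot(n,n+"6.png"))
st(-.12,0)
E
```

```text
side 1299 slope along U -0.0089 along N 0.0176 z under TCP 0.1037 rect ((559.7059936523438, 141.1795654296875), (163.86312866210938, 198.11688232421875), 83.03461456298828) rack-frame ctr [-0.1139 -0.0018]
tcp in rack mm [[-174.9    0.2  115.5]] F [ 0.12  0.46 -2.93] tq [-0.142  0.033 -0.003]
t 10.6 tcp [0.5512 0.0807 0.1155] yaw -6.24 tilt 0.84
shift tool mm [  0.1 -54.9  -1.2] turn deg -0.04
```

>>> step_arm --pt "0 -6 -0.4 0" --pt "0 -8 -0.3 0" --pt "0 -8 -0.3 0" --pt "0 -8 0 0" --pt "0 -4 0 0" --pt "0 0 0 0"

```text
time: 11.2
tool_pos: [0.5552, 0.1176, 0.1161]
tool_rot: [0.006, 0.998, -0.054, 0.003]
contact_force: [-0.1, -0.5, -3.1]
gripper_width: 0.155
```

```bash
python3 - <<'E'
from h import *
for n in ("side",): trayfit(n,shot(n,n+"7.png"))
st(-.12,0)
E
```

```text
side 1141 slope along U -0.0091 along N 0.0177 z under TCP 0.1042 rect ((563.808837890625, 177.41757202148438), (164.7985382080078, 194.44235229492188), 83.98109436035156) rack-frame ctr [-0.0774 -0.002 ]
tcp in rack mm [[-1.381e+02  1.000e-01  1.161e+02]] F [-0.22  0.28 -3.24] tq [-0.182  0.045  0.005]
t 11.25 tcp [0.5552 0.1173 0.1161] yaw -6.25 tilt 0.85
shift tool mm [  0.1 -18.1  -0.2] turn deg -0.05
```

>>> step_arm --pt "0 -6 -0.2 0" --pt "0 -7 -0.2 0" --pt "0 -7 0 0" --pt "0 -3 0 0" --pt "0 0 0 0"

```text
time: 11.75
tool_pos: [0.5579, 0.1419, 0.1161]
tool_rot: [0.007, 0.998, -0.055, 0.003]
contact_force: [-0.4, 0.1, -3.3]
gripper_width: 0.152
```

>>> step_arm --pt "0 0 1.5 0" --pt "0 0 1 0" --pt "0 0 0 0"

```text
time: 12.05
tool_pos: [0.5583, 0.1418, 0.1141]
tool_rot: [0.007, 0.998, -0.055, 0.004]
contact_force: [-1.0, 0.1, -1.4]
gripper_width: 0.152
```

```bash
python3 - <<'E'
from h import *
for n in ("side","scene"): trayfit(n,shot(n,n+"8.png"))
st(-.11,0)
E
```

```text
side 1073 slope along U -0.0065 along N 0.0156 z under TCP 0.1022 rect ((567.3649291992188, 201.6243896484375), (163.767822265625, 196.772216796875), 82.958251953125) rack-frame ctr [-0.053 -0.003]
scene 3198 slope along U -0.0082 along N 0.0154 z under TCP 0.1044 rect ((574.4104614257812, 215.02708435058594), (187.47825622558594, 219.51138305664062), 84.54488372802734) rack-frame ctr [-0.0389 -0.0086]
tcp in rack mm [[-113.4   -0.3  114.1]] F [-1.04 -0.77 -1.44] tq [0.042 0.051 0.107]
t 12.15 tcp [0.5583 0.1418 0.1141] yaw -6.28 tilt 0.87
shift tool mm [-0.3 -3.4 -1.9] turn deg -0.08
```

>>> step_arm --pt "0 0 1 0" --pt "0 0 0.5 0" --pt "0 0 0 0"

```text
time: 12.45
tool_pos: [0.5586, 0.1416, 0.1135]
tool_rot: [0.006, 0.998, -0.055, 0.004]
contact_force: [-2.3, -0.5, -0.4]
gripper_width: 0.152
```

```bash
python3 - <<'E'
from h import *
for n in ("side",): trayfit(n,shot(n,n+"9.png"))
st(-.11,0)
E
```

```text
side 1068 slope along U -0.0039 along N 0.0128 z under TCP 0.1017 rect ((566.1561279296875, 202.04444885253906), (165.92686462402344, 195.34771728515625), 84.337890625) rack-frame ctr [-0.0527 -0.0018]
tcp in rack mm [[-113.5   -0.7  113.5]] F [-1.33 -1.11 -0.99] tq [0.074 0.019 0.161]
t 12.5 tcp [0.5587 0.1417 0.1135] yaw -6.28 tilt 0.88
shift tool mm [-0.7 -3.5 -2.5] turn deg -0.08
```

>>> step_arm --pt "-0.7 -4 0 0" --pt "-0.3 -4 0 0" --pt "0 0 0 0"

```text
time: 12.8
tool_pos: [0.5594, 0.1499, 0.1137]
tool_rot: [0.007, 0.998, -0.056, 0.005]
contact_force: [0.9, -1.0, -1.1]
gripper_width: 0.152
```

>>> step_arm --pt "0 -4 0 0" --pt "0 -4 0 0" --pt "0 0 0 0"

```text
time: 13.1
tool_pos: [0.5607, 0.1586, 0.1136]
tool_rot: [0.007, 0.998, -0.056, 0.006]
contact_force: [0.3, -0.7, 0.2]
gripper_width: 0.151
```

```bash
python3 - <<'E'
from h import *
for n in ("side",): trayfit(n,shot(n,n+"10.png"))
st(-.11,0)
E
```

```text
side 1006 slope along U -0.0062 along N 0.0103 z under TCP 0.1017 rect ((569.4036254882812, 218.96832275390625), (164.3652801513672, 196.552978515625), 82.81266021728516) rack-frame ctr [-0.0355 -0.0032]
tcp in rack mm [[-96.5  -0.9 113.6]] F [ 0.37 -0.05 -1.66] tq [ 0.105 -0.276 -0.06 ]
t 13.15 tcp [0.5607 0.1585 0.1136] yaw -6.39 tilt 1.0
shift tool mm [-0.8 13.5 -2.3] turn deg -0.19
```

>>> step_arm --pt "-0.5 -2 0 0" --pt "0 0 0 0" --pt "0 0 0 0"

```text
time: 13.45
tool_pos: [0.5606, 0.1606, 0.1136]
tool_rot: [0.007, 0.998, -0.056, 0.006]
contact_force: [0.4, -1.4, -0.5]
gripper_width: 0.152
```

>>> step_arm --pt "0 -2 0 0" --pt "0 0 0 0" --pt "0 0 0 0"

```text
time: 13.75
tool_pos: [0.561, 0.1619, 0.1137]
tool_rot: [0.007, 0.998, -0.056, 0.006]
contact_force: [-0.5, -1.9, -0.6]
gripper_width: 0.152
```

>>> step_arm --pt "0 -2 0 0" --pt "0 0 0 0" --pt "0 0 0 0"

```text
time: 14.05
tool_pos: [0.5614, 0.1632, 0.114]
tool_rot: [0.008, 0.998, -0.056, 0.006]
contact_force: [0.5, -2.9, -0.3]
gripper_width: 0.156
```

```bash
python3 - <<'E'
from h import *
F=[]
for i in range(4): shot("side","side11.png"); F.append(state()["contact_force"])
print(np.mean(F,0))
st(-.09,0)
E
```

```text
[ 0.52330406 -2.49922843 -0.31159911]
tcp in rack mm [[-91.8  -1.1 113.9]] F [ 1.03 -2.44  0.36] tq [-0.317 -0.183  0.06 ]
t 14.25 tcp [0.5613 0.1632 0.1139] yaw -6.38 tilt 1.19
shift tool mm [-1.1 -1.8 -2.1] turn deg -0.18
```

>>> step_arm --pt "0 -2.2 0 0" --pt "0 0 0 0" --pt "0 0 0 0" --pt "0 0 0 0"

```text
time: 14.65
tool_pos: [0.5617, 0.1644, 0.1142]
tool_rot: [0.01, 0.998, -0.055, 0.006]
contact_force: [0.3, -3.9, -0.9]
gripper_width: 0.149
```

```bash
python3 - <<'E'
from h import *
F=[]
for i in range(4): shot("side","side12.png"); F.append(state()["contact_force"])
print(np.mean(F,0))
for n in ("side","scene"): trayfit(n,shot(n,n+"12.png"))
st(-.09,0)
E
```

```text
[-0.04594649 -2.9170359  -0.08743078]
side 986 slope along U -0.0097 along N 0.0102 z under TCP 0.1023 rect ((569.2586669921875, 224.68585205078125), (164.71084594726562, 194.8415069580078), 84.07926940917969) rack-frame ctr [-0.0298 -0.0024]
scene 3013 slope along U -0.0111 along N 0.0099 z under TCP 0.1044 rect ((576.7561645507812, 231.21829223632812), (174.1225128173828, 219.61083984375), 84.13084411621094) rack-frame ctr [-0.0225 -0.0092]
tcp in rack mm [[-90.6  -1.3 114.2]] F [ 0.83 -3.44 -0.4 ] tq [-0.351 -0.198  0.121]
t 14.95 tcp [0.5617 0.1644 0.1142] yaw -6.35 tilt 1.32
shift tool mm [-1.3 -0.6 -1.8] turn deg -0.15
```

>>> step_arm --pt "0 0 0 0" --pt "0 0 0 0" --pt "0 0 0 0" --pt "0 0 0 0" --pt "0 0 0 0" --pt "0 0 0 0" --pt "0 0 0 0" --claw 100

```text
time: 15.65
tool_pos: [0.5611, 0.1669, 0.1142]
tool_rot: [0.007, 0.998, -0.056, 0.006]
contact_force: [0.3, 0.4, 0.1]
gripper_width: 1.004
```

```bash
python3 - <<'E'
from h import *
for n in ("side","scene"): trayfit(n,shot(n,n+"13.png"))
st(-.09,0)
E
```

```text
side 1001 slope along U 0.0033 along N -0.0006 z under TCP 0.0995 rect ((569.9519653320312, 223.245849609375), (164.24095153808594, 197.06448364257812), 83.33685302734375) rack-frame ctr [-0.0312 -0.0033]
scene 2871 slope along U 0.0013 along N -0.0007 z under TCP 0.1016 rect ((576.9290771484375, 230.78775024414062), (174.2549591064453, 218.93701171875), 84.24173736572266) rack-frame ctr [-0.0229 -0.0094]
tcp in rack mm [[-88.2  -0.5 114.2]] F [-0.64 -0.3   0.37] tq [-0.007  0.046 -0.007]
t 15.75 tcp [0.5611 0.1669 0.1142] yaw -6.38 tilt 1.05
shift tool mm [-0.5  1.8 -1.8] turn deg -0.18
```

>>> step_arm --pt "0 0 -8 0" --pt "0 0 -15 0" --pt "0 0 -25 0" --pt "0 0 -35 0" --pt "0 0 -40 0" --pt "0 0 -30 0" --pt "0 0 0 0" --pt "0 0 0 0"

```text
time: 16.55
tool_pos: [0.5595, 0.1692, 0.2808]
tool_rot: [0.006, 0.998, -0.056, 0.008]
contact_force: [0.3, -0.5, -0.1]
gripper_width: 1.003
```

```bash
python3 - <<'E'
from h import *
st(-.09,0)
fs={n:shot(n,n+"14.png") for n in("side","scene","wrist")}
for n in fs: np.savez(n+"14.npz",im=fs[n][0],d=fs[n][1],K=fs[n][2],E=fs[n][3])
for n in("side","scene"):
    im,d,K,E=fs[n]; P=rk(cloud(d,K,E).reshape(-1,3)); w=masks(im)["white"].ravel()
    q=P[w&(P[:,0]>-.1)&(P[:,0]<.04)&(abs(P[:,1])<.08)&(abs(P[:,2]-.104)<.012)]
    s=np.linalg.lstsq(np.c_[q[:,:2],np.ones(len(q))],q[:,2],rcond=None)[0]; print(n,len(q),"slopes",s[:2].round(4),"top z",np.median(q[:,2]).round(4))
a=cv2.imread("pics/scene14.png")[200:380,260:450]; b=cv2.imread("pics/wrist14.png")
cv2.imwrite("pics/pair14.png",np.hstack([cv2.resize(a,(380,360),interpolation=cv2.INTER_CUBIC),cv2.resize(b,(400,360))]))
E
```

```text
tcp in rack mm [[-86.    1.4 280.8]] F [ 0.27 -0.45 -0.1 ] tq [0.007 0.015 0.035]
t 16.55 tcp [0.5595 0.1692 0.2808] yaw -6.39 tilt 1.19
shift tool mm [ -1.4   2.  164.8] turn deg -0.19
side 502 slopes [ 0.0016 -0.0007] top z 0.1039
scene 2510 slopes [ 0.0022 -0.0003] top z 0.1059
```

View pics/pair14.png

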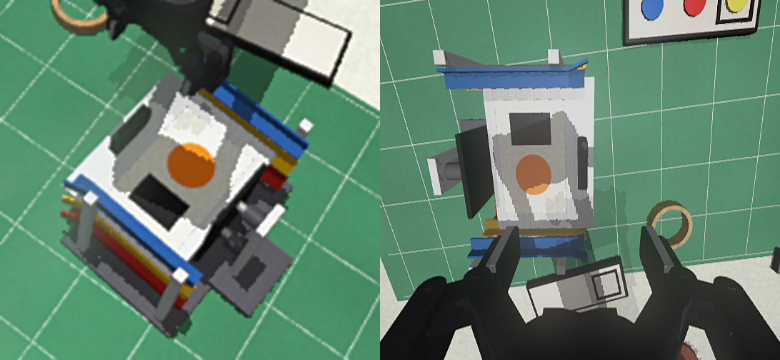

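The tray sits on the yellow pair with its grip outwards. The left half of the crop is scene and the right half is wrist, and the plate meets the tray's far edge at about (485,130). As a last check I'll measure the gap to the buffer face and the centring from the wrist depth.

```bash
python3 - <<'E'
from h import *
np.set_printoptions(suppress=True,precision=4)
im,d,K,E=load("wrist14"); P=rk(cloud(d,K,E).reshape(-1,3)); V=im.max(2).ravel(); w=masks(im)["white"].ravel()
q=P[(V<90)&(P[:,0]>.02)&(P[:,0]<.1)&(abs(P[:,1])<.05)&(P[:,2]>.115)&(P[:,2]<.178)]
for z in np.arange(.115,.18,.01):
    k=q[abs(q[:,2]-z)<.005,0]; print("plate z",z.round(3),len(k),np.percentile(k,[10,50,90]) if len(k) else "")
t=P[(abs(P[:,2]-.104)<.006)&(abs(P[:,1])<.12)&(P[:,0]>-.14)&(P[:,0]<.07)&w]
print("tray n",len(t),"x",np.percentile(t[:,0],[.5,99.5]),"y",np.percentile(t[:,1],[.5,99.5]),"z",np.median(t[:,2]))
e=P[(abs(P[:,2]-.104)<.006)&(abs(P[:,1])<.04)&w]; print("far edge x max",np.percentile(e[:,0],[90,97,99,99.8]))
s=im.reshape(-1,3)
g=P[(V<60)&(P[:,0]<-.06)&(P[:,0]>-.13)&(abs(P[:,1])<.06)&(P[:,2]>.125)&(P[:,2]<.145)]; print("grip",len(g),np.median(g,0),np.percentile(g,[2,98],axis=0))
for sg in(1,-1):
    b=P[masks(im)["blue"].ravel()&(P[:,1]*sg>.05)&(abs(P[:,2]-.15)<.004)&(abs(P[:,0])<.07)]; print("blue ledge y",sg,len(b),np.percentile(b[:,1],[3,97]) if len(b) else "")
E
```

```text
plate z 0.115 169 [0.0494 0.0497 0.0502]
plate z 0.125 397 [0.0494 0.0498 0.0504]
plate z 0.135 420 [0.0494 0.0498 0.0504]
plate z 0.145 453 [0.0494 0.0498 0.0503]
plate z 0.155 673 [0.0494 0.05   0.0822]
plate z 0.165 622 [0.0494 0.0499 0.0524]
plate z 0.175 543 [0.0494 0.0499 0.0521]
tray n 17568 x [-0.1095  0.0491] y [-0.0942  0.097 ] z 0.10357412711117106
far edge x max [0.039  0.0468 0.0487 0.0496]
grip 46 [-0.0979  0.0182  0.1368] [[-0.0981 -0.0124  0.1356]
 [-0.0857  0.0283  0.1382]]
blue ledge y 1 797 [0.0869 0.1019]
blue ledge y -1 2930 [-0.1014 -0.0876]
```

```bash
python3 - <<'E'
from h import *
im0,d0,K,E=load("side0"); im1,d1,_,_=load("side14")
for n in("side","scene"):
    i0,d0,K,E=load(n+"0"); i1,d1,_,_=load(n+"14")
    A=rk(cloud(d0,K,E).reshape(-1,3)); B=rk(cloud(d1,K,E).reshape(-1,3))
    def k(P,i): return (i.max(2).ravel()<90)&(abs(P[:,0]-.05)<.012)&(abs(P[:,1])<.04)&(P[:,2]>.12)&(P[:,2]<.176)
    m=k(A,i0)&k(B,i1); D=(B-A)[m,0]; print(n,m.sum(),"plate x before/after",np.median(A[m,0]).round(4),np.median(B[m,0]).round(4),"shift mm",(D.mean()*1000).round(2),"+-",(D.std()*1000/np.sqrt(max(m.sum(),1))).round(2))
E
```

```text
side 485 plate x before/after 0.0468 0.0497 shift mm 2.86 +- 0.12
scene 14 plate x before/after 0.0532 0.0561 shift mm 2.39 +- 0.27
```

The buffer plate sits 2.4–2.9 mm further in than at the start, so it is still pressed. I'm handing the job in.

```bash
python3 -c "
from plant import *
print(job_done(), state()['time'])"
```

```text
the job is handed in; nothing more can be done
the job is handed in; nothing more can be done
```

The tray is on the yellow rails, grip outwards and let go, still pressing the buffer. I handed the job in at about 17 s; no verdict is reported. Yellow was the chip in the frame of the right-hand light box.

I slid the tray in flat, lowered it onto the ledges, pushed until the force reached about 3 N, then opened the fingers and raised the arm clear.

**Last checks:**
- **Height and tilt:** the tray's top is at 104–106 mm, so its underside is at about 100–102 mm. Slopes are 0.002 or less.
- **Squareness:** it is square with the rack to about 0.5°.
- **Buffer:** the plate face is at x ≈ 49.8 mm in the rack's frame and the tray's far edge at about 49.6 mm. The plate sits 2.4–2.9 mm further in than at the start.
- **Forces:** the largest horizontal reading at the wrist was about 4 N.
- **Bystanders:** the arm kept clear of the tape, ink jar and punch; I did not re-measure their positions.

**Disagreements:**
- **Tray centre:** across the rack, the wrist camera put it 1–2 mm to the left and the side camera 3 mm to the right. One scene-camera fit with the tray in the rack gave 9 mm, but its box was too large because it took in the rails, so I did not use it. The 204 mm gap between the flanges limits the offset to about 2 mm.
- **Buffer stiffness:** the force rose by only about 0.4 N per mm of tool travel, not 1 N/mm, because the tool tilted slightly while pushing.

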